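Open the pressure vessel on the laboratory bench

TASK

Open the steel pressure vessel: turn its blue cap gently counter-clockwise (seen from above) to the first stop without pressing it, keep it lightly against that stop for about two seconds so that the pressure can vent, then press the cap down a few millimetres, turn it on past the stop until it is free, and lift it off. Do not force it against the stop or ram it onto the vessel's rim. Set it down gently, upright on its stem, in the middle of the white tray, let go, and leave the other things on the bench alone.

Things in the scene. Friction and masses are not known exactly. Their poses are not given: they have to be found in the camera images.
- vessel: brushed steel pressure vessel, fixed: drum 156 mm across, neck 74 mm outside and 60 mm inside, flat rim 150 mm above the bench; origin at the centre of its underside, z up along the neck's axis
- mouth (a point): centre of the mouth at rim height. Inside sits a bayonet ring, turned differently each time (not given): the first stop, to be felt, is 0.2 to 0.85 rad counter-clockwise of the cap's start. From first touching it, the exit slots are centred 0.73 rad farther on; solid walls end the turn 0.1 rad past that. The cap's lugs must pass 6 mm below closed height to duck under the stop
- cap: loose cap, 0.18 kg; origin at the centre of its underside, z up. Steel stem 34 mm across, z 0-21 mm, 2 lugs at its foot along +x and -x (8 mm wide, 5 thick, to 26 mm from the axis); blue disc 72 mm across, z 21-28; grip bar on it, z 28-62, 56 mm along x, 16 mm along y. White dot on the disc at +x. Closed: foot 10 mm below the rim, disc 11 mm above it. Stands upright on its foot
- cap_bar (a point): centre of the cap's grip region, inside the bar: 50 mm above the foot of the stem, 22 mm above the disc's top, on the axis; axes as the cap's (x along the bar, pinch it along y)
- vent (a joint): the sprung first stop in the mouth, rad: 0 untouched, grows as the cap is turned counter-clockwise against it, 2 N m per rad. It vents above 0.03; over 0.14 it is overloaded. It springs back when let go or when the cap ducks under it
- seal (a joint): the sprung seal that pushes the cap up, m: 0 with the cap closed (7 N, so the cap rubs a little while turning), grows as the cap is pressed down (0.9 N more per mm; at 0.011 the disc meets the rim), negative when the cap rises in the exit slots or is off
- tray: white square shallow tray, 160 x 160 mm, 18 mm high, fixed; floor 4 mm thick, origin at the centre of its underside
- reagent: amber reagent bottle, 60 mm across, 130 mm tall, loose; origin at the centre of its underside; leave alone
- kit: white carton 90 x 130 x 60 mm, loose; origin at the centre of its underside; leave alone
- tubes: teal rack of capped tubes 60 x 170 x 90 mm, loose; origin at the centre of its underside; leave alone
There are look-alikes about, which are no part of the job. Several things look just like the vessel: the one meant starts nearest to the robot's base. There is more than one size of the cap; the job needs the larger.

How it is judged:
By the outcome, as a careful person would: the job done as asked, in the order asked, and still so for the second after the job is handed in, with the robot touching nothing.
It also fails if it takes over 70 s, if anything falls off the work surface, if the arm or the gripper's body presses on something with over 40 N, if the wrist force passes 120 N, or if a joint passes its speed limit or range.

ROBOT

A 7-joint arm with a two-finger parallel gripper is mounted at the origin on the work surface. World frame = base frame: x ahead of the robot, y to its left, z up, the work surface at z = 0. Lengths are in m, angles in rad, forces in N, time in s.
With the tool pointing down it reaches from about 0.4 to 0.85 m from the base axis. Payload 10.4 kg.
Tool frame: the origin (TCP) lies midway between the tips of the shut fingers; the grasp point (between the pads) lies 19 mm behind it; z points along the fingers, y is the line along which they close (so a half turn about z gives the same grasp; the last joint's range is limited). The gripper opens to 87 mm and grips with 3 to 60 N. Pads are 19 mm wide; open, the fingers measure 117 mm over their backs; the gripper's body (75 mm by 190 mm) begins 51 mm behind the grasp point.
Start: joints at [1.185, 0.332, -0.065, 1.46, 0.022, 1.35, -0.088], TCP at [0.222, -0.584, 0.194] pointing down, gripper open.
Joint ranges: [-2.6, 2.6], [-0.5, 2.12], [-1.47, 1.34], [0.16, 2.42], [-1.27, 4.41], [0.06, 2.06], [-2.6, 2.6]. Speed limits (rad/s): [2.22, 2.22, 2.79, 2.79, 3.14, 3.14, 3.14].

INTERFACE

Orientations are given as a unit quaternion [x, y, z, w].
In Python, from bench import sensors, eyes, order gives the robot as it stands.
- The arm moves only by the tool arm_command, never from a script. Its argument "steps" is a list of rows, each an object with "rot": the turn, a rotation vector about the world's x, y, z in degrees, a list of three; "slide": the shift along the world's x, y, z in m, a list of three; "grip": the opening, from 0 (shut) to 1 (fully open). A call has exactly 8 rows; each row shifts and turns the commanded pose from where the row before left it; what a row does not reach is not made up. A row lasts 1/8 s, in which the tool goes at most 62.5 mm and 10.7 degrees, less where a joint would pass 70% of its speed; a pose out of reach is approached as far as the arm can. A call with a gripper value outside its range is refused whole. The fingers move at their own pace and stop on an object; "newtons" is the grip in N (left out, the last holds). Time passes only in rows, so rows that do not move let the fingers close, or fill a call up. It gives the time, the measured TCP pose, the force, the opening and the grip force at its end, in the units of the state.
- sensors.read_state(): the state, without advancing time (a new reading comes with each control period).
- eyes.camera(name): name is "scene" or "top" or "wrist"; returns a dict with "pixels" (384x512x3 uint8, red, green, blue), "intrinsics" (3x3 intrinsics, pixels), "pose" (4x4, takes a point from camera to world coordinates). Camera axes: x right, y down, z forward; pixel columns grow to the right and rows downward; lengths in m; the calibration is good to about 2 mm. A picture is of the moment at which its call begins. There is no depth.
- order.close_job(): hands the job in; it is judged then, once.
Trained networks look in a picture, given as the dict that the camera call returned (one of the last four; its "shot" number tells which), for a name from the list of things; names that differ only in an ending like _2 or _b are one class to them, and where a whole thing is asked for, a point or a joint stands for the part that bears it (a point fixed in the world has none). Each returns a list of dicts, best first, with "conf" (0 to 1); they miss things now and then, are a little off and sometimes report something else, mostly with a low value. They report only what shows in the picture. A call takes as long as a camera call. They do not tell look-alikes from the thing itself.
- eyes.look_for(name, picture): "bbox" ([left, top, right, bottom] in pixels, round what is visible of it).
The state is a dict: "time": time; "joint_positions": joint angles; "joint_vel": joint speeds; "joint_torque": joint torques, N m; "ee_pos": TCP position; "eef_rot": TCP orientation; "ft_force": force on the tool from outside, world axes, zero at the start; "torque": the same for the moment, N m; "width": finger opening in m; "grip_force": force on a finger pad.
Only numpy, scipy, OpenCV 4.12 (cv2) and the standard library are available. Lean on these libraries where they do the work, as an engineer would, in place of code of your own. Each camera call takes 0.05 s, during which the arm holds its last target. There are 200 camera calls.

## Working session

There is one attempt and no reset: what is moved stays moved. The work goes in short steps, Python scripts to look and compute and a tool call to move; the robot and the scene stay as the last step left them, time stands still between calls to the robot, and variables do not carry over. Pictures are saved under pics/ and viewed, at most 10 in all, crops included, and the job is handed in when it is done.

Besides the shell and the picture viewer there is one more tool, called as name(argument=value, ...), one argument or row to a line, values as JSON. arm_command: Moves the arm, as the interface text tells. Its arguments: {"type":"object","properties":{"steps":{"type":"array","items":{"type":"object","properties":{"rot":{"type":"array","items":{"type":"number"}},"slide":{"type":"array","items":{"type":"number"}},"grip":{"type":"number"}}}},"newtons":{"type":"number"}},"required":["steps"]}

```bash
mkdir -p pics; cat > h.py <<'E'
import numpy as np, cv2
from bench import sensors, eyes, order
def save(p,n): cv2.imwrite('pics/'+n,cv2.cvtColor(p['pixels'],cv2.COLOR_RGB2BGR))
def at(p,u,v,z):
    K=np.array(p['intrinsics']);T=np.array(p['pose'])
    d=T[:3,:3]@np.linalg.inv(K)@np.array([u,v,1.]);o=T[:3,3]
    return o+d*(z-o[2])/d[2]
def proj(p,X):
    K=np.array(p['intrinsics']);T=np.array(p['pose'])
    c=T[:3,:3].T@(np.array(X)-T[:3,3]);q=K@c;return q[:2]/q[2]
E
python3 - <<'E'
from h import *
ims=[]
for n in ['top','scene']:
    p=eyes.camera(n);save(p,n+'0.png');ims.append(p['pixels'])
    for k in ['vessel','cap','tray','reagent','kit','tubes']:
        for d in eyes.look_for(k,p):
            b=d['bbox'];u,v=(b[0]+b[2])/2,(b[1]+b[3])/2
            z={'cap':.17,'vessel':.15,'tray':.018}.get(k,.05)
            print(n,k,round(d['conf'],2),np.round(b),np.round(at(p,u,v,z),3))
s=sensors.read_state();print(s['ee_pos'],s['eef_rot'],s['width'],s['time'])
E
```

```text
top vessel 0.73 [ 66. 150. 130. 198.] [0.65  0.477 0.15 ]
top vessel 0.65 [158. 191. 220. 238.] [0.529 0.214 0.15 ]
top vessel 0.62 [146. 119. 209. 170.] [0.732 0.245 0.15 ]
top cap 0.81 [190. 260. 206. 279.] [0.377 0.187 0.17 ]
top cap 0.65 [171. 203. 199. 226.] [0.528 0.22  0.17 ]
top tray 0.74 [310. 196. 363. 249.] [ 0.499 -0.231  0.018]
top reagent 0.93 [243. 122. 269. 146.] [0.781 0.016 0.05 ]
top kit 0.67 [100. 215. 148. 249.] [0.482 0.433 0.05 ]
top tubes 0.74 [396. 189. 424. 246.] [ 0.508 -0.449  0.05 ]
scene vessel 0.89 [292. 297. 384. 382.] [0.701 0.565 0.15 ]
scene vessel 0.75 [274. 206. 340. 270.] [0.599 0.319 0.15 ]
scene vessel 0.75 [204. 237. 276. 311.] [0.789 0.344 0.15 ]
scene vessel 0.67 [340. 258. 407. 322.] [0.565 0.509 0.15 ]
scene cap 0.9 [293. 189. 316. 214.] [0.541 0.224 0.17 ]
scene cap 0.82 [334. 215. 355. 233.] [0.505 0.339 0.17 ]
scene reagent 0.96 [179. 197. 203. 239.] [0.781 0.015 0.05 ]
scene kit 0.61 [339. 258. 405. 324.] [0.498 0.46  0.05 ]
scene tubes 0.7 [189. 119. 234. 147.] [ 0.526 -0.414  0.05 ]
scene tubes 0.69 [209. 149. 266. 181.] [ 0.539 -0.169  0.05 ]
scene tubes 0.18 [277. 208. 339. 271.] [0.533 0.244 0.05 ]
[ 0.22183554 -0.58434153  0.19369133] [9.83592274e-01 1.80405749e-01 1.95754105e-05 5.53565527e-05] 0.08713797397462442 0.7
```

View pics/top0.png

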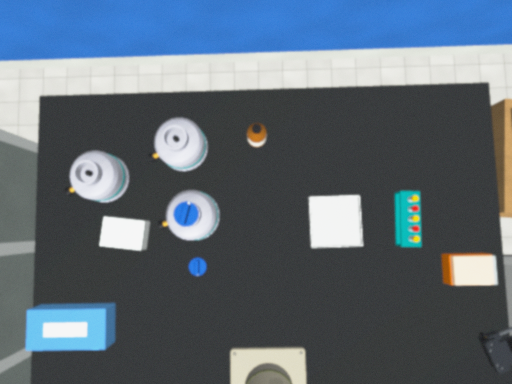

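View pics/scene0.png

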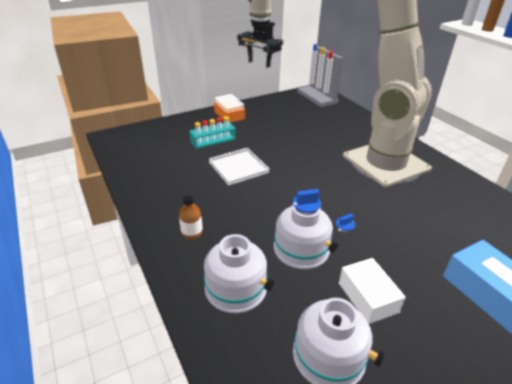

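The blue cap candidates are the large one on the nearest vessel at top (186,214) and the small one lying on the bench at (198,267). The vessel candidates are (189,215), (180,144) and (99,176). I choose the vessel at (189,215), which is nearest the base and carries the larger cap. The tray is at (336,222). The close crop comes next.

```bash
python3 - <<'E'
from h import *
p=eyes.camera('top');im=p['pixels'].astype(int)
m=((im[:,:,2]-im[:,:,0]>70)).astype(np.uint8)
m[:, :150]=0;m[:190]=0;m[290:]=0
n,l,st,c=cv2.connectedComponentsWithStats(m)
for i in range(1,n):
    if st[i,4]>30: print(st[i],c[i],at(p,*c[i],.168),at(p,*c[i],.17)-at(p,c[i][0]+1,c[i][1],.17))
print('tray',at(p,336,222,.018))
cv2.imwrite('pics/crop.png',cv2.resize(cv2.cvtColor(p['pixels'][180:290,140:240],cv2.COLOR_RGB2BGR),None,fx=5,fy=5,interpolation=cv2.INTER_CUBIC))
E
```

```text
[ 394  191   28   57 1064] [405.23026316 218.87218045] [ 0.50338503 -0.38857547  0.168     ] [5.72371248e-05 2.72323258e-03 0.00000000e+00]
[173 201  26  26 499] [185.6252505  213.67334669] [0.53068168 0.21918453 0.168     ] [5.99246465e-05 2.80579407e-03 0.00000000e+00]
[188 257  19  19 284] [197.17957746 266.1971831 ] [0.38505849 0.18794195 0.168     ] [4.97070446e-05 2.76649767e-03 0.00000000e+00]
tray [ 0.49972008 -0.22952857  0.018     ]
```

View pics/crop.png

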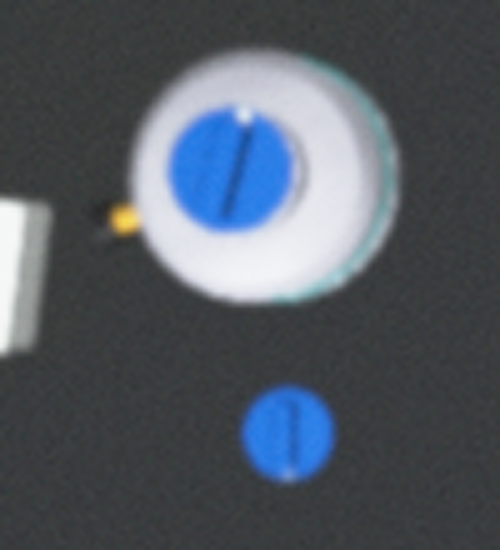

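arm_command(
  steps=[
    {"slide": [0.02,0.03,0.04],"grip": 1},
    {"slide": [0.03,0.05,0.03]},
    {"slide": [0.03,0.05,0.03]},
    {"slide": [0.03,0.05,0.03]},
    {"slide": [0.03,0.05,0.02]},
    {"slide": [0.03,0.05,0.0]},
    {"slide": [0.03,0.05,0.0]},
    {"slide": [0.03,0.05,0.0]},
  ],
)

```text
schema error: expected keys rot, slide, grip
```

The crop shows the large cap at crop (232,168), about 72 mm across. Its dot is at (245,115), so the bar yaw is about -11°. The smaller cap is at (288,433).

arm_command(
  steps=[
    {"rot": [0,0,0],"slide": [0.01,0.03,0.04],"grip": 1},
    {"rot": [0,0,-4],"slide": [0.02,0.05,0.03],"grip": 1},
    {"rot": [0,0,-4],"slide": [0.02,0.05,0.03],"grip": 1},
    {"rot": [0,0,-4],"slide": [0.02,0.05,0.03],"grip": 1},
    {"rot": [0,0,-4],"slide": [0.02,0.05,0.02],"grip": 1},
    {"rot": [0,0,-4],"slide": [0.02,0.05,0],"grip": 1},
    {"rot": [0,0,-4],"slide": [0.02,0.05,0],"grip": 1},
    {"rot": [0,0,-4],"slide": [0.02,0.05,0],"grip": 1},
  ],
)

```text
time: 1.75
ee_pos: [0.3722, -0.2026, 0.344]
eef_rot: [0.998, -0.064, 0.0, 0.0]
ft_force: [0.0, 0.1, 0.4]
width: 0.0868
grip_force: 0.0
```

arm_command(
  steps=[
    {"rot": [0,0,-4],"slide": [0.02,0.055,0],"grip": 1},
    {"rot": [0,0,0],"slide": [0.02,0.055,0],"grip": 1},
    {"rot": [0,0,0],"slide": [0.02,0.055,0],"grip": 1},
    {"rot": [0,0,0],"slide": [0.02,0.055,0],"grip": 1},
    {"rot": [0,0,0],"slide": [0.02,0.05,0],"grip": 1},
    {"rot": [0,0,0],"slide": [0.02,0.05,0],"grip": 1},
    {"rot": [0,0,0],"slide": [0.01,0.05,0],"grip": 1},
    {"rot": [0,0,0],"slide": [0.01,0.03,0],"grip": 1},
  ],
)

```text
time: 2.75
ee_pos: [0.5116, 0.1984, 0.3438]
eef_rot: [0.995, -0.097, -0.0, -0.0]
ft_force: [0.8, -0.7, -0.3]
width: 0.087
grip_force: 0.0
```

```bash
cat >> h.py <<'E'
from scipy.spatial.transform import Rotation as R
def st():
    s=sensors.read_state();Y=R.from_quat(s['eef_rot']).as_matrix()
    print('t',round(s['time'],2),'p',np.round(s['ee_pos'],4),'yaw_y',round(np.degrees(np.arctan2(Y[1,1],Y[0,1])),2),'z',np.round(Y[:,2],3),'F',np.round(s['ft_force'],2),'M',np.round(s['torque'],3),'q',np.round(s['joint_positions'],2),'w',round(s['width'],4))
E
python3 - <<'E'
from h import *
st();p=eyes.camera('wrist');save(p,'w1.png');print(np.round(p['pose'],3))
for d in eyes.look_for('cap',p): print(d)
E
```

```text
t 2.75 p [0.5116 0.1984 0.3438] yaw_y -101.08 z [ 0.     0.001 -1.   ] F [ 0.76 -0.68 -0.29] M [0.024 0.012 0.01 ] q [ 0.32  0.23 -0.94  1.36  0.19  1.64 -2.35] w 0.087
[[-0.191 -0.948 -0.255  0.58 ]
 [-0.982  0.184  0.051  0.185]
 [-0.002  0.26  -0.966  0.535]
 [ 0.     0.     0.     1.   ]]
{'bbox': [251.1, 214.5, 281.4, 241.4], 'conf': 0.75}
{'bbox': [212.9, 133.7, 267.6, 186.9], 'conf': 0.63}
```

View pics/w1.png

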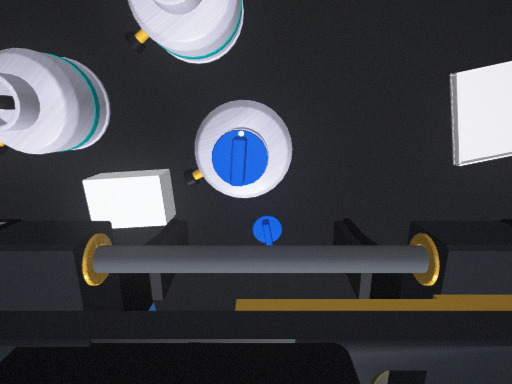

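The wrist picture shows the cap on the chosen vessel at (240,158) with its dot at (241,133). I'll fit its pose by silhouette.

```bash
cat >> h.py <<'E'
def fit(p,m,x0,foot,sc=4):
    from scipy.optimize import minimize
    a=np.linspace(0,2*np.pi,60)
    m4=cv2.resize(m,None,fx=sc,fy=sc,interpolation=cv2.INTER_LINEAR)>0.5
    def f(v):
        out=np.zeros(m4.shape,np.uint8);c,s=np.cos(v[2]),np.sin(v[2])
        D=[[v[0]+.036*np.cos(t),v[1]+.036*np.sin(t),foot+z] for z in(.021,.028) for t in a]
        B=[[v[0]+c*i*.028-s*j*.008,v[1]+s*i*.028+c*j*.008,foot+z] for i in(-1,1) for j in(-1,1) for z in(.028,.062)]
        for P in (D,B):
            q=np.array([proj(p,X) for X in P])*sc+(sc-1)/2
            cv2.fillConvexPoly(out,cv2.convexHull(q.astype(np.float32)).round().astype(int),1)
        return -(out.astype(bool)&m4).sum()/(out.astype(bool)|m4).sum()
    r=minimize(f,x0,method='Nelder-Mead',options=dict(initial_simplex=np.array([x0]*4)+np.vstack([np.zeros(3),np.diag([.01,.01,.2])])))
    return r.x,r.fun
def bluemask(p,box):
    im=p['pixels'].astype(int);m=((im[:,:,2]-im[:,:,0]>60)&(im[:,:,2]>1.3*im[:,:,1])).astype(np.uint8)
    k=np.zeros_like(m);b=[int(t) for t in box];k[b[1]:b[3],b[0]:b[2]]=1
    return cv2.morphologyEx(m*k,cv2.MORPH_CLOSE,np.ones((5,5),np.uint8))
E
python3 - <<'E'
from h import *
p=eyes.camera('wrist');m=bluemask(p,(200,115,280,205))
print(m.sum(),fit(p,m,[.53,.219,-.19],.14))
print('dot',at(p,241,133,.168))
im=p['pixels'][120:200,200:280]
cv2.imwrite('pics/c2.png',cv2.resize(cv2.cvtColor(im,cv2.COLOR_RGB2BGR),None,fx=6,fy=6))
p=eyes.camera('top');m=bluemask(p,(165,195,206,233))
print(m.sum(),fit(p,m,[.53,.219,-.19],.14))
E
```

```text
2511 (array([ 0.53115413,  0.22236248, -0.06145582]), np.float64(-0.9648415820081562))
dot [0.56073147 0.21500159 0.168     ]
238 (array([ 0.53099188,  0.21870877, -0.0259351 ]), np.float64(-0.4370170920159213))
```

View pics/c2.png

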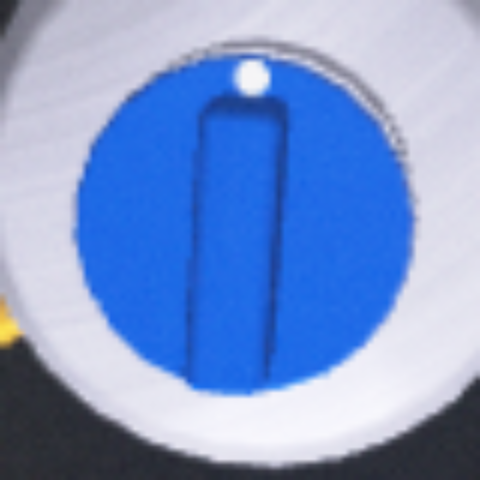

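```bash
python3 - <<'E'
from h import *
p=eyes.camera('wrist')
for a,b in (((202,120),(190,375)),((287,118),(270,375)),((242,115),(228,385))):
    A,B=[at(p,200+(u+.5)/6-.5,120+(v+.5)/6-.5,.202) for u,v in (a,b)]
    print(A,B,np.degrees(np.arctan2((A-B)[1],(A-B)[0])))
print(at(p,200+251/6,120+77/6,.168))
E
```

```text
[0.55759624 0.21854816 0.202     ] [0.51008262 0.23146247 0.202     ] -15.205769270815987
[0.55489011 0.20282499 0.202     ] [0.50708354 0.21616203 0.202     ] -15.587992408154834
[0.55705761 0.21098956 0.202     ] [0.50669951 0.22462031 0.202     ] -15.14569678168463
[0.5612955  0.21003781 0.168     ]
```

arm_command(
  steps=[
    {"rot": [0,0,-1],"slide": [0.01,0.011,-0.03],"grip": 1},
    {"rot": [0,0,-1],"slide": [0.009,0.011,-0.03],"grip": 1},
    {"rot": [0,0,-1],"slide": [0,0,-0.02],"grip": 1},
    {"rot": [0,0,0],"slide": [0,0,-0.02],"grip": 1},
    {"rot": [0,0,0],"slide": [0,0,0],"grip": 1},
    {"rot": [0,0,0],"slide": [0,0,0],"grip": 1},
    {"rot": [0,0,0],"slide": [0,0,0],"grip": 1},
    {"rot": [0,0,0],"slide": [0,0,0],"grip": 1},
  ],
)

```text
time: 4.0
ee_pos: [0.5311, 0.2177, 0.2443]
eef_rot: [0.992, -0.124, 0.0, -0.0]
ft_force: [-0.9, -0.5, -1.1]
width: 0.0869
grip_force: 0.0
```

```bash
python3 - <<'E'
from h import *
st();p=eyes.camera('wrist');save(p,'w2.png')
print([proj(p,X) for X in ((.531,.2205,.202),(.531,.2205,.168))],[ (d['bbox'],d['conf']) for d in eyes.look_for('cap',p)])
m=bluemask(p,(130,80,380,300));print(m.sum(),fit(p,m,[.531,.221,-.23],.14,2))
E
```

```text
t 4.0 p [0.5311 0.2177 0.2443] yaw_y -104.22 z [ 0.001  0.    -1.   ] F [-0.89 -0.5  -1.14] M [ 0.052  0.02  -0.035] q [ 0.27  0.32 -0.92  1.49  0.25  1.46 -2.47] w 0.0869
[array([257.61083201, 200.31945924]), array([257.97388036, 189.98659951])] [([218.1, 151.5, 294.3, 231.3], 0.98), ([280.8, 270.8, 293.8, 280.6], 0.65)]
4495 (array([ 0.53092227,  0.22237656, -0.2636831 ]), np.float64(-0.919215355410251))
```

View pics/w2.png

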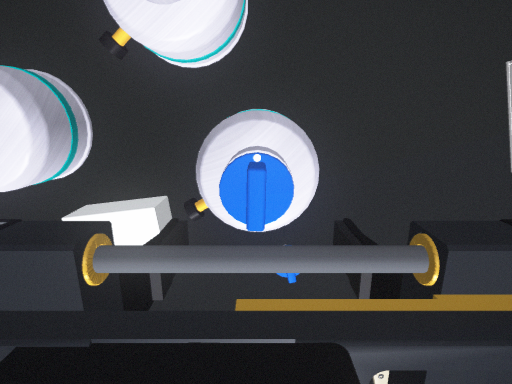

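The cap's bar is upright in the image at (256,195), centred about 4 mm left of the finger midline (261). I'll shift +y 4 mm, turn -1° and go down.

arm_command(
  steps=[
    {"rot": [0,0,-1],"slide": [0,0.0038,-0.012],"grip": 1},
    {"rot": [0,0,0],"slide": [0,0,-0.02],"grip": 1},
    {"rot": [0,0,0],"slide": [0,0,-0.02],"grip": 1},
    {"rot": [0,0,0],"slide": [0,0,-0.012],"grip": 1},
    {"rot": [0,0,0],"slide": [0,0,-0.006],"grip": 1},
    {"rot": [0,0,0],"slide": [0,0,0],"grip": 1},
    {"rot": [0,0,0],"slide": [0,0,0],"grip": 0.6},
    {"rot": [0,0,0],"slide": [0,0,0],"grip": 0.5},
  ],
  newtons=8,
)

```text
time: 5.1
ee_pos: [0.5311, 0.2216, 0.1742]
eef_rot: [0.991, -0.132, 0.0, -0.0]
ft_force: [0.6, 0.1, -0.4]
width: 0.0742
grip_force: 0.0
```

```bash
python3 -c "
from h import *
st()"
```

```text
t 5.1 p [0.5311 0.2216 0.1742] yaw_y -105.22 z [ 0.001  0.    -1.   ] F [ 0.58  0.07 -0.41] M [-0.002 -0.008  0.018] q [ 0.25  0.36 -0.89  1.59  0.29  1.33 -2.52] w 0.0742
```

arm_command(
  steps=[
    {"rot": [0,0,0],"slide": [0,0,0],"grip": 0.3},
    {"rot": [0,0,0],"slide": [0,0,0],"grip": 0.2},
    {"rot": [0,0,0],"slide": [0,0,0],"grip": 0.1},
    {"rot": [0,0,0],"slide": [0,0,0],"grip": 0},
    {"rot": [0,0,0],"slide": [0,0,0],"grip": 0},
    {"rot": [0,0,0],"slide": [0,0,0],"grip": 0},
    {"rot": [0,0,0],"slide": [0,0,0],"grip": 0},
    {"rot": [0,0,0],"slide": [0,0,0],"grip": 0},
  ],
  newtons=8,
)

```text
time: 6.1
ee_pos: [0.5309, 0.2216, 0.1738]
eef_rot: [0.991, -0.132, 0.0, -0.0]
ft_force: [0.7, 1.0, 1.2]
width: 0.0015
grip_force: 0.6
```

```bash
python3 -c "
from h import *
st()"
```

```text
t 6.1 p [0.5309 0.2216 0.1738] yaw_y -105.21 z [ 0.  0. -1.] F [0.67 1.01 1.21] M [0.071 0.037 0.01 ] q [ 0.25  0.36 -0.89  1.59  0.29  1.33 -2.52] w 0.0015
```

The fingers shut on nothing, so I need to look.

```bash
python3 - <<'E'
from h import *
p=eyes.camera('wrist');save(p,'w3.png');q=eyes.camera('scene');save(q,'s3.png')
a=p['pixels'][90:330,90:430];b=q['pixels'][150:290,240:380]
a=cv2.resize(a,(680,480));b=cv2.resize(b,(480,480))
cv2.imwrite('pics/m3.png',cv2.resize(cv2.cvtColor(np.hstack([a,b]),cv2.COLOR_RGB2BGR),(800,331)))
E
```

```text
(no output)
```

View pics/m3.png

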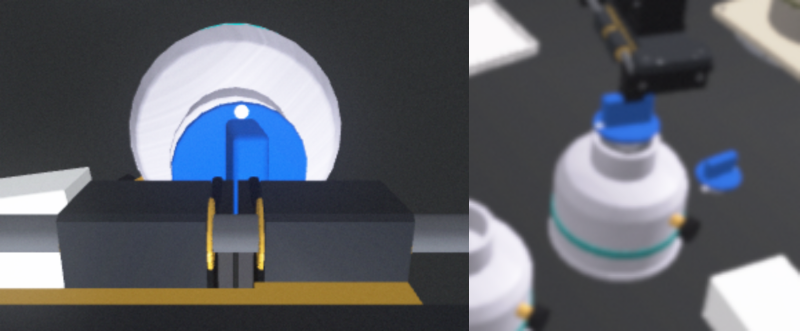

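```bash
python3 - <<'E'
from h import *
s=sensors.read_state();print(s['time'],s['width'],s['grip_force'])
p=eyes.camera('wrist');q=eyes.camera('scene')
t=np.array(s['ee_pos'])
def crop(p,b,w,h):
    im=cv2.cvtColor(p['pixels'][b[1]:b[3],b[0]:b[2]],cv2.COLOR_RGB2BGR)
    f=w/(b[2]-b[0]);im=cv2.resize(im,(w,h),interpolation=cv2.INTER_CUBIC)
    for X,c in ((t,(0,0,255)),(t+[0,0,.019],(0,255,255)),((.531,.2216,.202),(0,255,0)),((.558,.214,.202),(0,255,0)),((.504,.229,.202),(0,255,0))):
        u=(proj(p,X)-b[:2])*f;cv2.circle(im,tuple(int(i) for i in u),3,c,-1);print(proj(p,X))
    return im
a=crop(p,np.array([160,140,360,340]),400,400);b=crop(q,np.array([270,160,350,240]),400,400)
cv2.imwrite('pics/m4.png',np.hstack([a,b]))
E
```

```text
6.2 0.0007823877120680157 0.7188126748434343
[260.78792952 216.81933495]
[260.80812485 227.15306287]
[260.75675566 232.78529701]
[261.24846837 187.47215199]
[260.61316029 274.40888313]
[307.77132755 198.87666623]
[308.48901252 193.03553232]
[308.81168962 190.17355136]
[298.22309844 191.57575629]
[319.24528294 188.74350352]
```

View pics/m4.png

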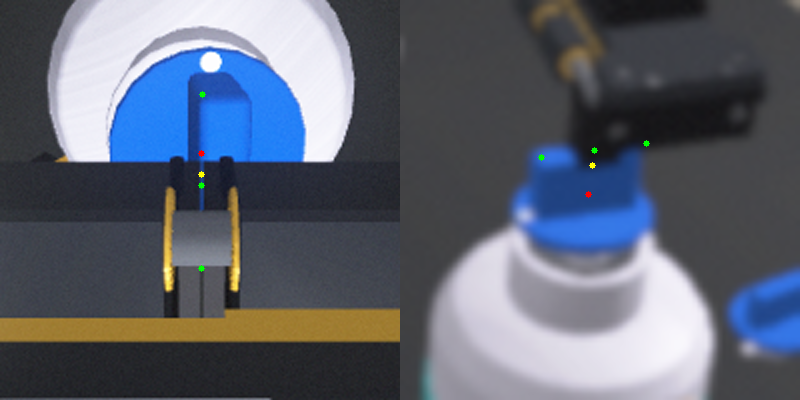

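```bash
python3 - <<'E'
from h import *
p=eyes.camera('wrist');print(np.round(p['intrinsics'],1).tolist(),np.round(p['pose'],4).tolist())
m=bluemask(p,(130,150,380,221));c=m.sum(1);print('rows width',[(r,int(c[r])) for r in range(160,221,6)])
a=np.linspace(0,2*np.pi,720)
for z in (.14,.161,.168):
    q=np.array([proj(p,(.531+.036*np.cos(t),.2216+.036*np.sin(t),z)) for t in a])
    print(z,q.min(0),q.max(0))
q=eyes.camera('scene')
for z in (.14,.15,.161):
    k=np.array([proj(q,(.531+.036*np.cos(t),.2216+.036*np.sin(t),z)) for t in a]);print('scene',z,k.min(0),k.max(0))
m=bluemask(q,(280,180,325,220));ys,xs=np.where(m);print('scene blue',xs.min(),xs.max(),ys.min(),ys.max())
for f in (.11,.12,.13,.14,.15): print(f,fit(q,m,[.531,.2216,-.25],f))
E
```

```text
[[291.8, 0.0, 260.3], [0.0, 291.8, 191.6], [0.0, 0.0, 1.0]] [[-0.2616, -0.9322, -0.2502, 0.5979], [-0.9652, 0.2525, 0.0686, 0.2036], [-0.0007, 0.2594, -0.9658, 0.3647], [0.0, 0.0, 0.0, 1.0]]
rows width [(160, 0), (166, 28), (172, 49), (178, 71), (184, 81), (190, 89), (196, 94), (202, 96), (208, 99), (214, 97), (220, 84)]
0.14 [215.92541824 157.80005909] [305.41764707 243.44097695]
0.161 [211.7011707  162.20657049] [309.66309762 255.23344205]
0.168 [210.10909061 163.87542256] [311.26268514 259.65351972]
scene 0.14 [292.73479181 200.34073624] [320.35280589 218.07910299]
scene 0.15 [293.01431773 197.43353386] [320.79645292 215.11125611]
scene 0.161 [293.32559929 194.19706396] [321.29053511 211.80498861]
scene blue 292 320 189 210
0.11 (array([ 0.50995628,  0.18787315, -0.36193506]), np.float64(-0.8542695836273818))
0.12 (array([ 0.51749271,  0.19905103, -0.63067777]), np.float64(-0.849294471431876))
0.13 (array([ 0.52500693,  0.20804591, -0.25942153]), np.float64(-0.8333333333333334))
0.14 (array([ 0.53288133,  0.21765961, -0.30931102]), np.float64(-0.8211059704780789))
0.15 (array([ 0.53957884,  0.22626617, -0.15561141]), np.float64(-0.8057445200302343))
```

The pictures show the shut tips at about z 0.20, just on top of the bar at m4 right (590,148). In the left half the finger fronts begin at row 155, which is also bar-top height. So the real fingertips sit some 25 to 30 mm above the reported TCP. I'll open, lower 24 mm and close in stages.

arm_command(
  steps=[
    {"rot": [0,0,0],"slide": [0,0,0.004],"grip": 1},
    {"rot": [0,0,0],"slide": [0,0,0],"grip": 1},
    {"rot": [0,0,0],"slide": [0,0,0],"grip": 1},
    {"rot": [0,0,0],"slide": [0,0,0],"grip": 1},
    {"rot": [0,0,0],"slide": [0,0,0],"grip": 1},
    {"rot": [0,0,0],"slide": [0,0,0],"grip": 1},
    {"rot": [0,0,0],"slide": [0,0,0],"grip": 1},
    {"rot": [0,0,0],"slide": [0,0,0],"grip": 1},
  ],
  newtons=5,
)

```text
time: 7.4
ee_pos: [0.5308, 0.2215, 0.1777]
eef_rot: [0.991, -0.132, -0.0, 0.0]
ft_force: [0.0, -0.1, 0.2]
width: 0.0726
grip_force: 0.0
```

```bash
python3 - <<'E'
from h import *
st();p=eyes.camera('wrist');q=eyes.camera('scene')
a=p['pixels'][140:340,130:400];b=q['pixels'][160:240,270:350]
cv2.imwrite('pics/m5.png',cv2.cvtColor(np.hstack([cv2.resize(a,(460,340)),cv2.resize(b,(340,340),interpolation=cv2.INTER_CUBIC)]),cv2.COLOR_RGB2BGR))
m=bluemask(p,(130,150,380,221));print(fit(p,m,[.531,.2216,-.25],.14,2))
E
```

```text
t 7.4 p [0.5308 0.2215 0.1777] yaw_y -105.21 z [-0. -0. -1.] F [ 0.02 -0.05  0.23] M [0.105 0.021 0.005] q [ 0.25  0.36 -0.89  1.58  0.29  1.34 -2.52] w 0.0726
(array([ 0.53101425,  0.22160586, -0.17370028]), np.float64(-0.5798846568223588))
```

View pics/m5.png

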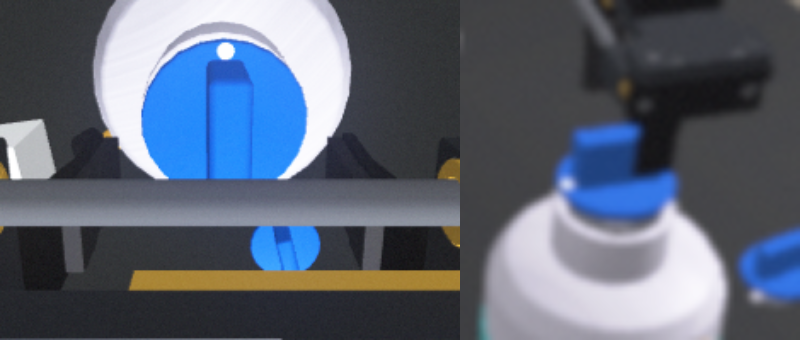

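```bash
python3 - <<'E'
from h import *
s=sensors.read_state();p=eyes.camera('wrist');q=eyes.camera('scene')
t=np.array(s['ee_pos']);Y=R.from_quat(s['eef_rot']).as_matrix();X=Y[:,0]
print('toolx',X,'tooly',Y[:,1])
for sg in (1,-1):
  for h in (0,.028):
    for dx in (-.0095,.0095):
      P=t+sg*.0363*Y[:,1]+dx*X+[0,0,h]
      u=proj(p,P);v=proj(q,P)
      print(sg,h,dx,'wrist m5',np.round([(u[0]-130)*460/270,(u[1]-140)*1.7]),'scene m5',np.round((v-[270,160])*4.25))
E
```

```text
toolx [ 9.64965590e-01 -2.62376465e-01  1.95079475e-05] tooly [-2.62376465e-01 -9.64965585e-01  1.01536984e-04]
1 0 -0.0095 wrist m5 [311. 152.] scene m5 [156. 122.]
1 0 0.0095 wrist m5 [313. 108.] scene m5 [127. 126.]
1 0.028 -0.0095 wrist m5 [324. 183.] scene m5 [160.  86.]
1 0.028 0.0095 wrist m5 [327. 133.] scene m5 [131.  90.]
-1 0 -0.0095 wrist m5 [135. 152.] scene m5 [197. 195.]
-1 0 0.0095 wrist m5 [133. 108.] scene m5 [167. 200.]
-1 0.028 -0.0095 wrist m5 [121. 182.] scene m5 [203. 158.]
-1 0.028 0.0095 wrist m5 [119. 132.] scene m5 [172. 163.]
```

The open fingertip corners at (119,137) and (328,137) in the wrist view match a tip about 26 mm above the reported TCP. The scene view at (655,172) agrees. I'll finish opening, lower 27 mm, then close softly.

arm_command(
  steps=[
    {"rot": [0,0,0],"slide": [0,0,0],"grip": 1},
    {"rot": [0,0,0],"slide": [0,0,0],"grip": 1},
    {"rot": [0,0,0],"slide": [0,0,-0.009],"grip": 1},
    {"rot": [0,0,0],"slide": [0,0,-0.009],"grip": 1},
    {"rot": [0,0,0],"slide": [0,0,-0.009],"grip": 1},
    {"rot": [0,0,0],"slide": [0,0,0],"grip": 0.5},
    {"rot": [0,0,0],"slide": [0,0,0],"grip": 0.5},
    {"rot": [0,0,0],"slide": [0,0,0],"grip": 0.5},
  ],
  newtons=5,
)

```text
time: 8.6
ee_pos: [0.531, 0.2216, 0.151]
eef_rot: [0.991, -0.132, 0.0, -0.0]
ft_force: [-0.6, 0.4, -0.7]
width: 0.0647
grip_force: 0.0
```

arm_command(
  steps=[
    {"rot": [0,0,0],"slide": [0,0,0],"grip": 0.3},
    {"rot": [0,0,0],"slide": [0,0,0],"grip": 0.25},
    {"rot": [0,0,0],"slide": [0,0,0],"grip": 0.2},
    {"rot": [0,0,0],"slide": [0,0,0],"grip": 0.1},
    {"rot": [0,0,0],"slide": [0,0,0],"grip": 0.1},
    {"rot": [0,0,0],"slide": [0,0,0],"grip": 0.1},
    {"rot": [0,0,0],"slide": [0,0,0],"grip": 0.1},
    {"rot": [0,0,0],"slide": [0,0,0],"grip": 0.1},
  ],
  newtons=5,
)

```text
time: 9.6
ee_pos: [0.5309, 0.2216, 0.1507]
eef_rot: [0.991, -0.132, 0.0, -0.0]
ft_force: [1.2, 1.0, -0.1]
width: 0.0162
grip_force: 5.0
```

```bash
python3 -c "
from h import *
st()"
```

```text
t 9.6 p [0.5309 0.2216 0.1507] yaw_y -105.21 z [ 0.  0. -1.] F [ 1.21  1.03 -0.07] M [ 0.194 -0.091 -0.011] q [ 0.24  0.38 -0.88  1.62  0.3   1.29 -2.53] w 0.0162
```

The bar is now gripped at 16.2 mm. I'll firm the grip and turn 10°, which is below the earliest stop.

arm_command(
  steps=[
    {"rot": [0,0,0],"slide": [0,0,0],"grip": 0.05},
    {"rot": [0,0,0],"slide": [0,0,0],"grip": 0.05},
    {"rot": [0,0,2],"slide": [0,0,0],"grip": 0.05},
    {"rot": [0,0,2],"slide": [0,0,0],"grip": 0.05},
    {"rot": [0,0,2],"slide": [0,0,0],"grip": 0.05},
    {"rot": [0,0,2],"slide": [0,0,0],"grip": 0.05},
    {"rot": [0,0,2],"slide": [0,0,0],"grip": 0.05},
    {"rot": [0,0,0],"slide": [0,0,0],"grip": 0.05},
  ],
  newtons=40,
)

```text
time: 10.6
ee_pos: [0.5309, 0.2213, 0.1507]
eef_rot: [0.999, -0.045, -0.0, 0.0]
ft_force: [-0.2, -0.3, -0.2]
width: 0.0155
grip_force: 39.9
```

```bash
python3 -c "
from h import *
st()"
```

```text
t 10.6 p [0.5309 0.2213 0.1507] yaw_y -95.18 z [-0. -0. -1.] F [-0.23 -0.28 -0.2 ] M [-0.186  0.033  0.06 ] q [ 0.26  0.39 -0.91  1.62  0.32  1.29 -2.37] w 0.0155
```

arm_command(
  steps=[
    {"rot": [0,0,0.5],"slide": [0,0,0],"grip": 0.05},
    {"rot": [0,0,0.5],"slide": [0,0,0],"grip": 0.05},
    {"rot": [0,0,0.5],"slide": [0,0,0],"grip": 0.05},
    {"rot": [0,0,0.5],"slide": [0,0,0],"grip": 0.05},
    {"rot": [0,0,0.5],"slide": [0,0,0],"grip": 0.05},
    {"rot": [0,0,0.5],"slide": [0,0,0],"grip": 0.05},
    {"rot": [0,0,0],"slide": [0,0,0],"grip": 0.05},
    {"rot": [0,0,0],"slide": [0,0,0],"grip": 0.05},
  ],
)

```text
time: 11.6
ee_pos: [0.5308, 0.2215, 0.1507]
eef_rot: [1.0, -0.019, 0.0, 0.0]
ft_force: [0.1, 0.0, -0.1]
width: 0.0157
grip_force: 39.9
```

```bash
python3 -c "
from h import *
st()"
```

```text
t 11.6 p [0.5308 0.2215 0.1507] yaw_y -92.21 z [ 0. -0. -1.] F [ 0.07  0.02 -0.11] M [-0.073  0.012  0.026] q [ 0.27  0.39 -0.92  1.62  0.32  1.29 -2.32] w 0.0157
```

arm_command(
  steps=[
    {"rot": [0,0,0.6],"slide": [0,0,0],"grip": 0.05},
    {"rot": [0,0,0.6],"slide": [0,0,0],"grip": 0.05},
    {"rot": [0,0,0.6],"slide": [0,0,0],"grip": 0.05},
    {"rot": [0,0,0.6],"slide": [0,0,0],"grip": 0.05},
    {"rot": [0,0,0.6],"slide": [0,0,0],"grip": 0.05},
    {"rot": [0,0,0],"slide": [0,0,0],"grip": 0.05},
    {"rot": [0,0,0],"slide": [0,0,0],"grip": 0.05},
    {"rot": [0,0,0],"slide": [0,0,0],"grip": 0.05},
  ],
)

```text
time: 12.6
ee_pos: [0.5308, 0.2215, 0.1507]
eef_rot: [1.0, 0.007, 0.0, 0.0]
ft_force: [0.1, 1.1, -0.1]
width: 0.0158
grip_force: 39.9
```

```bash
python3 -c "
from h import *
st(); eyes.camera('top');st()"
```

```text
t 12.6 p [0.5308 0.2215 0.1507] yaw_y -89.22 z [ 0. -0. -1.] F [ 0.09  1.08 -0.11] M [ 0.033  0.01  -0.01 ] q [ 0.27  0.4  -0.93  1.62  0.33  1.29 -2.27] w 0.0158
t 12.65 p [0.5308 0.2215 0.1507] yaw_y -89.21 z [ 0. -0. -1.] F [-0.28  0.72  1.19] M [-0.006  0.077  0.047] q [ 0.27  0.4  -0.93  1.62  0.33  1.29 -2.27] w 0.0156
```

arm_command(
  steps=[
    {"rot": [0,0,0.6],"slide": [0,0,0],"grip": 0.05},
    {"rot": [0,0,0.6],"slide": [0,0,0],"grip": 0.05},
    {"rot": [0,0,0.6],"slide": [0,0,0],"grip": 0.05},
    {"rot": [0,0,0.6],"slide": [0,0,0],"grip": 0.05},
    {"rot": [0,0,0.6],"slide": [0,0,0],"grip": 0.05},
    {"rot": [0,0,0],"slide": [0,0,0],"grip": 0.05},
    {"rot": [0,0,0],"slide": [0,0,0],"grip": 0.05},
    {"rot": [0,0,0],"slide": [0,0,0],"grip": 0.05},
  ],
)

```text
time: 13.65
ee_pos: [0.5308, 0.2214, 0.1507]
eef_rot: [0.999, 0.033, 0.0, 0.0]
ft_force: [-0.1, -0.4, -0.1]
width: 0.0155
grip_force: 39.9
```

```bash
python3 -c "
from h import *
st(); eyes.camera('top');st()"
```

```text
t 13.65 p [0.5308 0.2214 0.1507] yaw_y -86.22 z [ 0. -0. -1.] F [-0.13 -0.44 -0.13] M [-0.093 -0.013  0.018] q [ 0.28  0.4  -0.94  1.62  0.33  1.3  -2.22] w 0.0155
t 13.7 p [0.5309 0.2214 0.1507] yaw_y -86.22 z [ 0. -0. -1.] F [-1.06 -0.02 -0.06] M [-0.049  0.043  0.017] q [ 0.28  0.4  -0.94  1.62  0.33  1.3  -2.22] w 0.0154
```

arm_command(
  steps=[
    {"rot": [0,0,0.6],"slide": [0,0,0],"grip": 0.05},
    {"rot": [0,0,0.6],"slide": [0,0,0],"grip": 0.05},
    {"rot": [0,0,0.6],"slide": [0,0,0],"grip": 0.05},
    {"rot": [0,0,0.6],"slide": [0,0,0],"grip": 0.05},
    {"rot": [0,0,0.6],"slide": [0,0,0],"grip": 0.05},
    {"rot": [0,0,0],"slide": [0,0,0],"grip": 0.05},
    {"rot": [0,0,0],"slide": [0,0,0],"grip": 0.05},
    {"rot": [0,0,0],"slide": [0,0,0],"grip": 0.05},
  ],
)

```text
time: 14.7
ee_pos: [0.5308, 0.2215, 0.1506]
eef_rot: [0.998, 0.059, 0.0, 0.0]
ft_force: [-0.4, -0.5, 0.8]
width: 0.0157
grip_force: 39.9
```

```bash
python3 -c "
from h import *
st(); eyes.camera('top');st()"
```

```text
t 14.7 p [0.5308 0.2215 0.1506] yaw_y -83.21 z [ 0. -0. -1.] F [-0.42 -0.55  0.84] M [-0.074 -0.002 -0.015] q [ 0.29  0.4  -0.95  1.62  0.34  1.3  -2.17] w 0.0157
t 14.75 p [0.5309 0.2215 0.1507] yaw_y -83.22 z [ 0. -0. -1.] F [-0.02  0.11  0.19] M [-0.087 -0.007 -0.021] q [ 0.29  0.4  -0.95  1.62  0.34  1.3  -2.17] w 0.0156
```

arm_command(
  steps=[
    {"rot": [0,0,0.6],"slide": [0,0,0],"grip": 0.05},
    {"rot": [0,0,0.6],"slide": [0,0,0],"grip": 0.05},
    {"rot": [0,0,0.6],"slide": [0,0,0],"grip": 0.05},
    {"rot": [0,0,0.6],"slide": [0,0,0],"grip": 0.05},
    {"rot": [0,0,0.6],"slide": [0,0,0],"grip": 0.05},
    {"rot": [0,0,0],"slide": [0,0,0],"grip": 0.05},
    {"rot": [0,0,0],"slide": [0,0,0],"grip": 0.05},
    {"rot": [0,0,0],"slide": [0,0,0],"grip": 0.05},
  ],
)

```text
time: 15.75
ee_pos: [0.5308, 0.2215, 0.1507]
eef_rot: [0.996, 0.085, 0.0, 0.0]
ft_force: [0.1, -1.3, -0.3]
width: 0.0159
grip_force: 39.9
```

```bash
python3 -c "
from h import *
for i in range(3):
  eyes.camera('top');print(np.round(sensors.read_state()['torque'],3))
st()"
```

```text
[-0.008 -0.016 -0.031]
[ 0.008 -0.027 -0.04 ]
[-0.023 -0.036  0.011]
t 15.9 p [0.5309 0.2215 0.1507] yaw_y -80.22 z [ 0. -0. -1.] F [-0.32 -1.12  0.73] M [-0.023 -0.036  0.011] q [ 0.29  0.41 -0.96  1.62  0.34  1.3  -2.12] w 0.0156
```

arm_command(
  steps=[
    {"rot": [0,0,0.6],"slide": [0,0,0],"grip": 0.05},
    {"rot": [0,0,0.6],"slide": [0,0,0],"grip": 0.05},
    {"rot": [0,0,0.6],"slide": [0,0,0],"grip": 0.05},
    {"rot": [0,0,0.6],"slide": [0,0,0],"grip": 0.05},
    {"rot": [0,0,0.6],"slide": [0,0,0],"grip": 0.05},
    {"rot": [0,0,0],"slide": [0,0,0],"grip": 0.05},
    {"rot": [0,0,0],"slide": [0,0,0],"grip": 0.05},
    {"rot": [0,0,0],"slide": [0,0,0],"grip": 0.05},
  ],
)

```text
time: 16.9
ee_pos: [0.5308, 0.2215, 0.1507]
eef_rot: [0.994, 0.111, 0.0, 0.0]
ft_force: [-0.4, 0.0, 1.4]
width: 0.0156
grip_force: 39.9
```

```bash
python3 -c "
from h import *
for i in range(3):
  eyes.camera('top');print(np.round(sensors.read_state()['torque'],3))
st()"
```

```text
[ 0.001 -0.026  0.023]
[-0.066  0.023 -0.024]
[-0.115 -0.007  0.02 ]
t 17.05 p [0.5308 0.2214 0.1507] yaw_y -77.21 z [ 0. -0. -1.] F [-0.67 -0.6  -0.17] M [-0.115 -0.007  0.02 ] q [ 0.3   0.41 -0.97  1.62  0.35  1.3  -2.07] w 0.0159
```

arm_command(
  steps=[
    {"rot": [0,0,0.6],"slide": [0,0,0],"grip": 0.05},
    {"rot": [0,0,0.6],"slide": [0,0,0],"grip": 0.05},
    {"rot": [0,0,0.6],"slide": [0,0,0],"grip": 0.05},
    {"rot": [0,0,0.6],"slide": [0,0,0],"grip": 0.05},
    {"rot": [0,0,0.6],"slide": [0,0,0],"grip": 0.05},
    {"rot": [0,0,0],"slide": [0,0,0],"grip": 0.05},
    {"rot": [0,0,0],"slide": [0,0,0],"grip": 0.05},
    {"rot": [0,0,0],"slide": [0,0,0],"grip": 0.05},
  ],
)

```text
time: 18.05
ee_pos: [0.5308, 0.2215, 0.1507]
eef_rot: [0.991, 0.137, 0.0, 0.0]
ft_force: [0.4, -0.2, 0.7]
width: 0.0157
grip_force: 39.9
```

```bash
python3 -c "
from h import *
for i in range(3):
  eyes.camera('top');print(np.round(sensors.read_state()['torque'],3))
st()"
```

```text
[-0.084 -0.002 -0.   ]
[-0.073  0.018 -0.037]
[-0.067 -0.012 -0.034]
t 18.2 p [0.5308 0.2214 0.1507] yaw_y -74.22 z [ 0. -0. -1.] F [ 0.42 -1.15 -0.67] M [-0.067 -0.012 -0.034] q [ 0.31  0.41 -0.98  1.62  0.35  1.3  -2.02] w 0.0154
```

arm_command(
  steps=[
    {"rot": [0,0,0.6],"slide": [0,0,0],"grip": 0.05},
    {"rot": [0,0,0.6],"slide": [0,0,0],"grip": 0.05},
    {"rot": [0,0,0.6],"slide": [0,0,0],"grip": 0.05},
    {"rot": [0,0,0.6],"slide": [0,0,0],"grip": 0.05},
    {"rot": [0,0,0.6],"slide": [0,0,0],"grip": 0.05},
    {"rot": [0,0,0],"slide": [0,0,0],"grip": 0.05},
    {"rot": [0,0,0],"slide": [0,0,0],"grip": 0.05},
    {"rot": [0,0,0],"slide": [0,0,0],"grip": 0.05},
  ],
)

```text
time: 19.2
ee_pos: [0.5309, 0.2214, 0.1507]
eef_rot: [0.987, 0.163, 0.0, 0.0]
ft_force: [-0.2, -0.5, 0.4]
width: 0.0157
grip_force: 39.9
```

```bash
python3 -c "
from h import *
for i in range(4):
  eyes.camera('top');print(np.round(sensors.read_state()['torque'],3))
st()"
```

```text
[-0.167 -0.08  -0.026]
[-0.16  -0.166 -0.04 ]
[-0.173 -0.086 -0.03 ]
[-0.184 -0.146 -0.056]
t 19.4 p [0.5309 0.2214 0.1507] yaw_y -71.22 z [ 0. -0. -1.] F [ 0.7  -0.76  0.6 ] M [-0.184 -0.146 -0.056] q [ 0.31  0.42 -0.99  1.62  0.36  1.3  -1.98] w 0.0159
```

Mx and My changed sharply, so the stop was probably just touched. I'll add 2°.

arm_command(
  steps=[
    {"rot": [0,0,0.5],"slide": [0,0,0],"grip": 0.05},
    {"rot": [0,0,0.5],"slide": [0,0,0],"grip": 0.05},
    {"rot": [0,0,0.5],"slide": [0,0,0],"grip": 0.05},
    {"rot": [0,0,0.5],"slide": [0,0,0],"grip": 0.05},
    {"rot": [0,0,0],"slide": [0,0,0],"grip": 0.05},
    {"rot": [0,0,0],"slide": [0,0,0],"grip": 0.05},
    {"rot": [0,0,0],"slide": [0,0,0],"grip": 0.05},
    {"rot": [0,0,0],"slide": [0,0,0],"grip": 0.05},
  ],
)

```text
time: 20.4
ee_pos: [0.5309, 0.2213, 0.1507]
eef_rot: [0.984, 0.18, 0.0, 0.0]
ft_force: [1.9, -2.2, 0.3]
width: 0.0155
grip_force: 39.9
```

```bash
python3 -c "
from h import *
for i in range(4):
  eyes.camera('top');print(np.round(sensors.read_state()['torque'],3))
st()"
```

```text
[-0.699 -0.442 -0.097]
[-0.683 -0.448 -0.102]
[-0.709 -0.452 -0.026]
[-0.721 -0.442 -0.051]
t 20.6 p [0.5309 0.2213 0.1507] yaw_y -69.22 z [ 0. -0. -1.] F [ 2.63 -2.32 -0.16] M [-0.721 -0.442 -0.051] q [ 0.32  0.42 -0.99  1.62  0.36  1.31 -1.94] w 0.0157
```

The stop is touched, at about 0.04 rad. I'll add 1.5° for margin (vents above 0.03, limit 0.14) and hold for over 2 s.

arm_command(
  steps=[
    {"rot": [0,0,0.5],"slide": [0,0,0],"grip": 0.05},
    {"rot": [0,0,0.5],"slide": [0,0,0],"grip": 0.05},
    {"rot": [0,0,0.5],"slide": [0,0,0],"grip": 0.05},
    {"rot": [0,0,0],"slide": [0,0,0],"grip": 0.05},
    {"rot": [0,0,0],"slide": [0,0,0],"grip": 0.05},
    {"rot": [0,0,0],"slide": [0,0,0],"grip": 0.05},
    {"rot": [0,0,0],"slide": [0,0,0],"grip": 0.05},
    {"rot": [0,0,0],"slide": [0,0,0],"grip": 0.05},
  ],
)

```text
time: 21.6
ee_pos: [0.5309, 0.2214, 0.1507]
eef_rot: [0.981, 0.193, 0.0, 0.0]
ft_force: [2.6, -3.4, 1.8]
width: 0.0158
grip_force: 40.0
```

```bash
python3 -c "
from h import *
for i in range(4):
  eyes.camera('top');print(np.round(sensors.read_state()['torque'],3))
st()"
```

```text
[-1.111 -0.738 -0.148]
[-1.129 -0.758 -0.148]
[-1.156 -0.737 -0.152]
[-1.16  -0.735 -0.144]
t 21.8 p [0.5309 0.2213 0.1507] yaw_y -67.72 z [ 0. -0. -1.] F [ 1.8  -4.24  0.58] M [-1.16  -0.735 -0.144] q [ 0.32  0.42 -1.    1.62  0.36  1.31 -1.92] w 0.0154
```

arm_command(
  steps=[
    {"rot": [0,0,0],"slide": [0,0,0],"grip": 0.05},
    {"rot": [0,0,0],"slide": [0,0,0],"grip": 0.05},
    {"rot": [0,0,0],"slide": [0,0,0],"grip": 0.05},
    {"rot": [0,0,0],"slide": [0,0,0],"grip": 0.05},
    {"rot": [0,0,0],"slide": [0,0,0],"grip": 0.05},
    {"rot": [0,0,0],"slide": [0,0,0],"grip": 0.05},
    {"rot": [0,0,0],"slide": [0,0,0],"grip": 0.05},
    {"rot": [0,0,0],"slide": [0,0,0],"grip": 0.05},
  ],
)

```text
time: 22.8
ee_pos: [0.5309, 0.2213, 0.1507]
eef_rot: [0.981, 0.193, 0.0, 0.0]
ft_force: [3.0, -5.1, 0.0]
width: 0.0162
grip_force: 40.0
```

```bash
python3 -c "
from h import *
st()"
```

```text
t 22.8 p [0.5309 0.2213 0.1507] yaw_y -67.72 z [ 0. -0. -1.] F [ 2.98 -5.07  0.05] M [-1.157 -0.718 -0.09 ] q [ 0.32  0.42 -1.    1.62  0.36  1.31 -1.92] w 0.0162
```

Holding at about 0.065 rad. One more second of hold, then I press 8 mm.

arm_command(
  steps=[
    {"rot": [0,0,0],"slide": [0,0,0],"grip": 0.05},
    {"rot": [0,0,0],"slide": [0,0,0],"grip": 0.05},
    {"rot": [0,0,0],"slide": [0,0,0],"grip": 0.05},
    {"rot": [0,0,0],"slide": [0,0,0],"grip": 0.05},
    {"rot": [0,0,0],"slide": [0,0,0],"grip": 0.05},
    {"rot": [0,0,0],"slide": [0,0,0],"grip": 0.05},
    {"rot": [0,0,0],"slide": [0,0,0],"grip": 0.05},
    {"rot": [0,0,0],"slide": [0,0,-0.001],"grip": 0.05},
  ],
  newtons=45,
)

```text
time: 23.8
ee_pos: [0.531, 0.2214, 0.1502]
eef_rot: [0.981, 0.193, 0.0, 0.0]
ft_force: [0.9, -5.6, 7.4]
width: 0.0155
grip_force: 45.0
```

arm_command(
  steps=[
    {"rot": [0,0,0],"slide": [0,0,-0.001],"grip": 0.05},
    {"rot": [0,0,0],"slide": [0,0,-0.001],"grip": 0.05},
    {"rot": [0,0,0],"slide": [0,0,-0.001],"grip": 0.05},
    {"rot": [0,0,0],"slide": [0,0,-0.001],"grip": 0.05},
    {"rot": [0,0,0],"slide": [0,0,-0.0015],"grip": 0.05},
    {"rot": [0,0,0],"slide": [0,0,-0.0015],"grip": 0.05},
    {"rot": [0,0,0],"slide": [0,0,0],"grip": 0.05},
    {"rot": [0,0,0],"slide": [0,0,0],"grip": 0.05},
  ],
)

```text
time: 24.8
ee_pos: [0.5311, 0.2224, 0.144]
eef_rot: [0.981, 0.194, 0.001, -0.0]
ft_force: [0.6, -3.6, 9.8]
width: 0.0156
grip_force: 45.0
```

```bash
python3 -c "
from h import *
st();eyes.camera('top');st()"
```

```text
t 24.8 p [0.5311 0.2224 0.144 ] yaw_y -67.67 z [ 0.001  0.001 -1.   ] F [ 0.59 -3.61  9.82] M [-0.998 -0.056 -0.024] q [ 0.32  0.43 -1.    1.62  0.37  1.29 -1.92] w 0.0156
t 24.85 p [0.5311 0.2225 0.144 ] yaw_y -67.67 z [ 0.001  0.001 -1.   ] F [ 0.28 -3.58 10.44] M [-1.036 -0.024 -0.066] q [ 0.32  0.43 -1.    1.62  0.37  1.29 -1.92] w 0.016
```

arm_command(
  steps=[
    {"rot": [0,0,0],"slide": [0,0,-0.001],"grip": 0.05},
    {"rot": [0,0,0],"slide": [0,0,-0.001],"grip": 0.05},
    {"rot": [0,0,0],"slide": [0,0,0],"grip": 0.05},
    {"rot": [0,0,0],"slide": [0,0,0],"grip": 0.05},
    {"rot": [0,0,0],"slide": [0,0,0],"grip": 0.05},
    {"rot": [0,0,0],"slide": [0,0,0],"grip": 0.05},
    {"rot": [0,0,0],"slide": [0,0,0],"grip": 0.05},
    {"rot": [0,0,0],"slide": [0,0,0],"grip": 0.05},
  ],
)

```text
time: 25.85
ee_pos: [0.5311, 0.2224, 0.1422]
eef_rot: [0.981, 0.194, 0.001, -0.0]
ft_force: [-0.6, -4.3, 12.4]
width: 0.0157
grip_force: 45.0
```

```bash
python3 -c "
from h import *
st();eyes.camera('top');st();eyes.camera('top');st()"
```

```text
t 25.85 p [0.5311 0.2224 0.1422] yaw_y -67.68 z [ 0.002  0.001 -1.   ] F [-0.59 -4.33 12.44] M [-1.12   0.127 -0.012] q [ 0.32  0.43 -1.    1.63  0.37  1.29 -1.92] w 0.0157
t 25.9 p [0.5311 0.2225 0.1422] yaw_y -67.67 z [ 0.002  0.001 -1.   ] F [-0.43 -4.52 11.9 ] M [-1.101  0.142 -0.023] q [ 0.32  0.43 -1.    1.63  0.37  1.29 -1.92] w 0.0153
t 25.95 p [0.5311 0.2225 0.1422] yaw_y -67.67 z [ 0.002  0.001 -1.   ] F [-0.33 -4.47 11.35] M [-1.114  0.151 -0.03 ] q [ 0.32  0.43 -1.    1.63  0.37  1.29 -1.92] w 0.0155
```

arm_command(
  steps=[
    {"rot": [0,0,0.5],"slide": [0,0,0],"grip": 0.05},
    {"rot": [0,0,0.5],"slide": [0,0,0],"grip": 0.05},
    {"rot": [0,0,0.5],"slide": [0,0,0],"grip": 0.05},
    {"rot": [0,0,0.5],"slide": [0,0,0],"grip": 0.05},
    {"rot": [0,0,0.5],"slide": [0,0,0],"grip": 0.05},
    {"rot": [0,0,0.5],"slide": [0,0,0],"grip": 0.05},
    {"rot": [0,0,0],"slide": [0,0,0],"grip": 0.05},
    {"rot": [0,0,0],"slide": [0,0,0],"grip": 0.05},
  ],
)

```text
time: 26.95
ee_pos: [0.5311, 0.2228, 0.1423]
eef_rot: [0.976, 0.219, 0.001, -0.0]
ft_force: [-0.3, -2.9, 12.8]
width: 0.0158
grip_force: 44.9
```

```bash
python3 -c "
from h import *
st();eyes.camera('top');st();eyes.camera('top');st()"
```

```text
t 26.95 p [0.5311 0.2228 0.1423] yaw_y -64.67 z [ 0.002  0.001 -1.   ] F [-0.27 -2.87 12.8 ] M [-0.888  0.049 -0.006] q [ 0.32  0.43 -1.01  1.63  0.38  1.29 -1.88] w 0.0158
t 27.0 p [0.5311 0.2228 0.1423] yaw_y -64.66 z [ 0.002  0.001 -1.   ] F [ 0.43 -3.8  11.88] M [-0.911  0.057 -0.011] q [ 0.32  0.43 -1.01  1.63  0.38  1.29 -1.88] w 0.0155
t 27.05 p [0.5311 0.2228 0.1423] yaw_y -64.66 z [ 0.002  0.001 -1.   ] F [-0.33 -3.95 11.62] M [-0.851  0.077 -0.079] q [ 0.32  0.43 -1.01  1.63  0.38  1.29 -1.88] w 0.0154
```

It ducked under the stop with no torque. I'll turn on toward the slot, which is about 35° farther.

arm_command(
  steps=[
    {"rot": [0,0,2],"slide": [0,0,0],"grip": 0.05},
    {"rot": [0,0,2],"slide": [0,0,0],"grip": 0.05},
    {"rot": [0,0,2],"slide": [0,0,0],"grip": 0.05},
    {"rot": [0,0,2],"slide": [0,0,0],"grip": 0.05},
    {"rot": [0,0,2],"slide": [0,0,0],"grip": 0.05},
    {"rot": [0,0,2],"slide": [0,0,0],"grip": 0.05},
    {"rot": [0,0,2],"slide": [0,0,0],"grip": 0.05},
    {"rot": [0,0,2],"slide": [0,0,0],"grip": 0.05},
  ],
)

```text
time: 28.05
ee_pos: [0.5316, 0.223, 0.1425]
eef_rot: [0.935, 0.353, 0.002, -0.0]
ft_force: [2.6, -2.6, 11.2]
width: 0.0157
grip_force: 44.9
```

```bash
python3 -c "
from h import *
st();eyes.camera('top');st()"
```

```text
t 28.05 p [0.5316 0.223  0.1425] yaw_y -48.61 z [ 0.003  0.002 -1.   ] F [ 2.57 -2.61 11.19] M [-0.664 -0.464 -0.059] q [ 0.36  0.46 -1.06  1.62  0.41  1.3  -1.62] w 0.0157
t 28.1 p [0.5317 0.223  0.1425] yaw_y -48.5 z [ 0.003  0.002 -1.   ] F [ 1.37 -2.44 10.78] M [-0.727 -0.461 -0.042] q [ 0.36  0.46 -1.06  1.62  0.41  1.3  -1.62] w 0.0155
```

arm_command(
  steps=[
    {"rot": [0,0,2],"slide": [0,0,0],"grip": 0.05},
    {"rot": [0,0,2],"slide": [0,0,0],"grip": 0.05},
    {"rot": [0,0,2],"slide": [0,0,0],"grip": 0.05},
    {"rot": [0,0,2],"slide": [0,0,0],"grip": 0.05},
    {"rot": [0,0,2],"slide": [0,0,0],"grip": 0.05},
    {"rot": [0,0,2],"slide": [0,0,0],"grip": 0.05},
    {"rot": [0,0,2],"slide": [0,0,0],"grip": 0.05},
    {"rot": [0,0,0],"slide": [0,0,0],"grip": 0.05},
  ],
)

```text
time: 29.1
ee_pos: [0.5318, 0.2229, 0.1425]
eef_rot: [0.886, 0.464, 0.002, -0.0]
ft_force: [1.8, -2.5, 12.7]
width: 0.0158
grip_force: 44.9
```

```bash
python3 -c "
from h import *
st();eyes.camera('top');st()"
```

```text
t 29.1 p [0.5318 0.2229 0.1425] yaw_y -34.65 z [ 0.003  0.002 -1.   ] F [ 1.84 -2.49 12.66] M [-0.767 -0.612  0.003] q [ 0.39  0.48 -1.11  1.62  0.44  1.31 -1.4 ] w 0.0158
t 29.15 p [0.5318 0.2228 0.1425] yaw_y -34.67 z [ 0.003  0.002 -1.   ] F [ 2.13 -3.06 11.69] M [-0.729 -0.631 -0.023] q [ 0.39  0.48 -1.11  1.62  0.44  1.31 -1.4 ] w 0.0156
```

arm_command(
  steps=[
    {"rot": [0,0,1.2],"slide": [0,0,0],"grip": 0.05},
    {"rot": [0,0,1.2],"slide": [0,0,0],"grip": 0.05},
    {"rot": [0,0,1.2],"slide": [0,0,0],"grip": 0.05},
    {"rot": [0,0,1],"slide": [0,0,0],"grip": 0.05},
    {"rot": [0,0,0],"slide": [0,0,0.002],"grip": 0.05},
    {"rot": [0,0,0],"slide": [0,0,0.002],"grip": 0.05},
    {"rot": [0,0,0],"slide": [0,0,0.002],"grip": 0.05},
    {"rot": [0,0,0],"slide": [0,0,0],"grip": 0.05},
  ],
)

```text
time: 30.15
ee_pos: [0.5315, 0.2227, 0.148]
eef_rot: [0.866, 0.499, 0.001, -0.0]
ft_force: [1.8, -1.8, 7.7]
width: 0.0156
grip_force: 44.9
```

```bash
python3 -c "
from h import *
st();eyes.camera('top');st()"
```

```text
t 30.15 p [0.5315 0.2227 0.148 ] yaw_y -30.07 z [ 0.002  0.002 -1.   ] F [ 1.77 -1.81  7.67] M [-0.614 -0.694  0.026] q [ 0.4   0.48 -1.13  1.62  0.45  1.33 -1.32] w 0.0156
t 30.2 p [0.5314 0.2227 0.148 ] yaw_y -30.07 z [ 0.002  0.002 -1.   ] F [ 2.6  -1.44  7.88] M [-0.661 -0.654  0.   ] q [ 0.4   0.48 -1.13  1.62  0.45  1.33 -1.32] w 0.0155
```

arm_command(
  steps=[
    {"rot": [0,0,0],"slide": [0,0,0.001],"grip": 0.05},
    {"rot": [0,0,0],"slide": [0,0,0.001],"grip": 0.05},
    {"rot": [0,0,0],"slide": [0,0,0.001],"grip": 0.05},
    {"rot": [0,0,0],"slide": [0,0,0.001],"grip": 0.05},
    {"rot": [0,0,0],"slide": [0,0,0.001],"grip": 0.05},
    {"rot": [0,0,0],"slide": [0,0,0.001],"grip": 0.05},
    {"rot": [0,0,0],"slide": [0,0,0],"grip": 0.05},
    {"rot": [0,0,0],"slide": [0,0,0],"grip": 0.05},
  ],
)

```text
time: 31.2
ee_pos: [0.5304, 0.2218, 0.1525]
eef_rot: [0.866, 0.499, -0.0, -0.0]
ft_force: [0.2, 2.8, 2.4]
width: 0.0155
grip_force: 44.9
```

```bash
python3 -c "
from h import *
st();eyes.camera('top');st()"
```

```text
t 31.2 p [0.5304 0.2218 0.1525] yaw_y -30.09 z [-0.001  0.    -1.   ] F [0.17 2.82 2.38] M [ 0.641 -0.212 -0.004] q [ 0.4   0.48 -1.13  1.61  0.44  1.34 -1.32] w 0.0155
t 31.25 p [0.5305 0.2217 0.1525] yaw_y -30.09 z [-0.001  0.    -1.   ] F [1.12 3.   2.58] M [ 0.691 -0.118  0.021] q [ 0.4   0.48 -1.13  1.61  0.44  1.34 -1.32] w 0.0157
```

arm_command(
  steps=[
    {"rot": [0,0,0],"slide": [0,0,0.001],"grip": 0.05},
    {"rot": [0,0,0],"slide": [0,0,0.001],"grip": 0.05},
    {"rot": [0,0,0],"slide": [0,0,0.001],"grip": 0.05},
    {"rot": [0,0,0],"slide": [0,0,0.001],"grip": 0.05},
    {"rot": [0,0,0],"slide": [0,0,0],"grip": 0.05},
    {"rot": [0,0,0],"slide": [0,0,0],"grip": 0.05},
    {"rot": [0,0,0],"slide": [0,0,0],"grip": 0.05},
    {"rot": [0,0,0],"slide": [0,0,0],"grip": 0.05},
  ],
)

```text
time: 32.25
ee_pos: [0.5308, 0.2212, 0.1566]
eef_rot: [0.867, 0.499, -0.0, 0.0]
ft_force: [-1.1, -0.6, 0.0]
width: 0.016
grip_force: 44.9
```

```bash
python3 -c "
from h import *
st();eyes.camera('top');st()"
```

```text
t 32.25 p [0.5308 0.2212 0.1566] yaw_y -30.12 z [-0. -0. -1.] F [-1.06 -0.58  0.  ] M [-0.152  0.102 -0.055] q [ 0.4   0.47 -1.13  1.6   0.44  1.34 -1.31] w 0.016
t 32.3 p [0.5308 0.2212 0.1566] yaw_y -30.12 z [-0. -0. -1.] F [-0.48 -1.07 -1.45] M [-0.159  0.115  0.031] q [ 0.4   0.47 -1.13  1.6   0.44  1.34 -1.31] w 0.0155
```

The cap is free: the force is about its own weight. I'll lift it and carry it to the tray.

arm_command(
  steps=[
    {"rot": [0,0,0],"slide": [0,0,0.003],"grip": 0.05},
    {"rot": [0,0,0],"slide": [0,0,0.005],"grip": 0.05},
    {"rot": [0,0,0],"slide": [0,0,0.006],"grip": 0.05},
    {"rot": [0,0,0],"slide": [0,0,0.008],"grip": 0.05},
    {"rot": [0,0,0],"slide": [0,0,0.012],"grip": 0.05},
    {"rot": [0,0,0],"slide": [0,0,0.015],"grip": 0.05},
    {"rot": [0,0,0],"slide": [0,0,0.015],"grip": 0.05},
    {"rot": [0,0,0],"slide": [0,-0.015,0.01],"grip": 0.05},
  ],
)

```text
time: 33.3
ee_pos: [0.5306, 0.2077, 0.2323]
eef_rot: [0.866, 0.5, 0.001, -0.0]
ft_force: [0.1, -0.1, -2.6]
width: 0.0153
grip_force: 44.9
```

arm_command(
  steps=[
    {"rot": [0,0,0],"slide": [-0.001,-0.03,0],"grip": 0.05},
    {"rot": [0,0,0],"slide": [-0.005,-0.045,0],"grip": 0.05},
    {"rot": [0,0,0],"slide": [-0.005,-0.045,0],"grip": 0.05},
    {"rot": [0,0,0],"slide": [-0.005,-0.045,0],"grip": 0.05},
    {"rot": [0,0,0],"slide": [-0.005,-0.045,0],"grip": 0.05},
    {"rot": [0,0,0],"slide": [-0.005,-0.045,0],"grip": 0.05},
    {"rot": [0,0,0],"slide": [-0.005,-0.045,0],"grip": 0.05},
    {"rot": [0,0,0],"slide": [0,-0.045,0],"grip": 0.05},
  ],
)

```text
time: 34.3
ee_pos: [0.4996, -0.1401, 0.2317]
eef_rot: [0.867, 0.499, -0.0, 0.001]
ft_force: [1.5, -0.2, -1.7]
width: 0.0157
grip_force: 44.9
```

arm_command(
  steps=[
    {"rot": [0,0,0],"slide": [0,-0.04,0],"grip": 0.05},
    {"rot": [0,0,0],"slide": [0,-0.03,0],"grip": 0.05},
    {"rot": [0,0,0],"slide": [0,-0.02,0],"grip": 0.05},
    {"rot": [0,0,0],"slide": [0,0,-0.02],"grip": 0.05},
    {"rot": [0,0,0],"slide": [0,0,-0.02],"grip": 0.05},
    {"rot": [0,0,0],"slide": [0,0,-0.02],"grip": 0.05},
    {"rot": [0,0,0],"slide": [0,0,-0.01],"grip": 0.05},
    {"rot": [0,0,0],"slide": [0,0,0],"grip": 0.05},
  ],
)

```text
time: 35.3
ee_pos: [0.4995, -0.228, 0.16]
eef_rot: [0.866, 0.499, -0.0, -0.0]
ft_force: [0.7, 0.3, -1.8]
width: 0.0156
grip_force: 44.9
```

```bash
python3 - <<'E'
from h import *
st();q=eyes.camera('top');p=eyes.camera('wrist')
a=cv2.resize(p['pixels'],(467,350));b=cv2.resize(q['pixels'][165:285,285:400],(333,350),interpolation=cv2.INTER_CUBIC)
cv2.imwrite('pics/m6.png',cv2.cvtColor(np.hstack([a,b]),cv2.COLOR_RGB2BGR))
for n,c in(('w',p),('t',q)):
    for d in eyes.look_for('tray',c):
        x=d['bbox'];print(n,d,at(c,(x[0]+x[2])/2,(x[1]+x[3])/2,.018))
    g=cv2.cvtColor(c['pixels'],cv2.COLOR_RGB2GRAY)
    for sx in(-1,1):
        for sy in(-1,1): print(n,'exp corner',np.round(proj(c,(.4995+.08*sx,-.2300+.08*sy,.018)),1))
E
```

```text
t 35.3 p [ 0.4995 -0.228   0.16  ] yaw_y -30.07 z [-0.001  0.001 -1.   ] F [ 0.68  0.28 -1.76] M [-0.054 -0.044 -0.015] q [ 1.23  0.37 -1.08  1.67  0.34  1.31 -0.43] w 0.0156
w {'bbox': [166.8, 73.6, 354.6, 215.8], 'conf': 0.62} [ 0.51730826 -0.1962216   0.018     ]
w exp corner [238.8 262.1]
w exp corner [166.4 152.6]
w exp corner [353.5 201.5]
w exp corner [289.4  77.8]
t {'bbox': [307.5, 195.0, 355.0, 249.4], 'conf': 0.79} [ 0.49940119 -0.21457792  0.018     ]
t exp corner [362.9 247.1]
t exp corner [311.7 248.1]
t exp corner [360.4 196.3]
t exp corner [309.8 197.4]
```

View pics/m6.png

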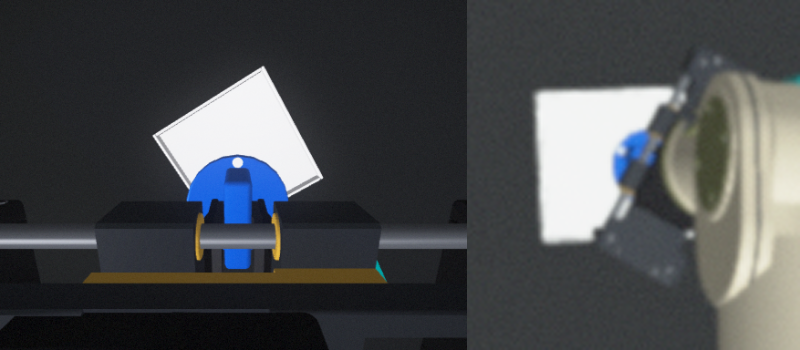

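The cap hangs upright at wrist (237,190) over the tray, whose corners are at (153,136), (263,67) and (323,177). These match the expected corners within about 4 px. I'll nudge +1.5 mm in y and lower.

arm_command(
  steps=[
    {"rot": [0,0,0],"slide": [0.0005,0.0015,-0.025],"grip": 0.05},
    {"rot": [0,0,0],"slide": [0,0,-0.03],"grip": 0.05},
    {"rot": [0,0,0],"slide": [0,0,-0.03],"grip": 0.05},
    {"rot": [0,0,0],"slide": [0,0,-0.025],"grip": 0.05},
    {"rot": [0,0,0],"slide": [0,0,-0.015],"grip": 0.05},
    {"rot": [0,0,0],"slide": [0,0,-0.01],"grip": 0.05},
    {"rot": [0,0,0],"slide": [0,0,-0.005],"grip": 0.05},
    {"rot": [0,0,0],"slide": [0,0,0],"grip": 0.05},
  ],
)

```text
time: 36.5
ee_pos: [0.5005, -0.2271, 0.021]
eef_rot: [0.867, 0.499, 0.0, 0.0]
ft_force: [0.7, 0.3, -2.1]
width: 0.0155
grip_force: 44.9
```

```bash
python3 -c "
from h import *
st();eyes.camera('top');st()"
```

```text
t 36.5 p [ 0.5005 -0.2271  0.021 ] yaw_y -30.12 z [ 0. -0. -1.] F [ 0.7   0.35 -2.05] M [-0.018 -0.075 -0.033] q [ 1.14  0.53 -0.97  1.81  0.49  1.07 -0.55] w 0.0155
t 36.55 p [ 0.5007 -0.2272  0.0212] yaw_y -30.11 z [ 0.001 -0.    -1.   ] F [ 0.09 -0.6  -1.81] M [-0.056 -0.03  -0.036] q [ 1.14  0.53 -0.97  1.81  0.49  1.07 -0.54] w 0.0157
```

arm_command(
  steps=[
    {"rot": [0,0,0],"slide": [0,0,-0.0005],"grip": 0.05},
    {"rot": [0,0,0],"slide": [0,0,-0.0005],"grip": 0.05},
    {"rot": [0,0,0],"slide": [0,0,-0.0005],"grip": 0.05},
    {"rot": [0,0,0],"slide": [0,0,-0.0005],"grip": 0.05},
    {"rot": [0,0,0],"slide": [0,0,0],"grip": 0.05},
    {"rot": [0,0,0],"slide": [0,0,0],"grip": 0.05},
    {"rot": [0,0,0],"slide": [0,0,0],"grip": 0.05},
    {"rot": [0,0,0],"slide": [0,0,0],"grip": 0.05},
  ],
)

```text
time: 37.55
ee_pos: [0.5003, -0.227, 0.0187]
eef_rot: [0.867, 0.499, 0.0, 0.0]
ft_force: [-0.9, 0.1, -2.0]
width: 0.0156
grip_force: 44.9
```

```bash
python3 -c "
from h import *
st();eyes.camera('top');st();eyes.camera('top');st()"
```

```text
t 37.55 p [ 0.5003 -0.227   0.0187] yaw_y -30.11 z [ 0. -0. -1.] F [-0.86  0.09 -1.98] M [-0.051 -0.032 -0.004] q [ 1.14  0.53 -0.97  1.81  0.5   1.07 -0.55] w 0.0156
t 37.6 p [ 0.5003 -0.227   0.0187] yaw_y -30.11 z [ 0. -0. -1.] F [-0.71  0.08 -1.49] M [-0.042 -0.037 -0.012] q [ 1.14  0.53 -0.97  1.81  0.5   1.07 -0.55] w 0.0159
t 37.65 p [ 0.5003 -0.227   0.0187] yaw_y -30.11 z [ 0. -0. -1.] F [ 0.43 -0.   -2.39] M [ 0.007 -0.048 -0.005] q [ 1.14  0.53 -0.97  1.81  0.5   1.07 -0.55] w 0.0159
```

arm_command(
  steps=[
    {"rot": [0,0,0],"slide": [0,0,-0.0005],"grip": 0.05},
    {"rot": [0,0,0],"slide": [0,0,-0.0005],"grip": 0.05},
    {"rot": [0,0,0],"slide": [0,0,-0.0005],"grip": 0.05},
    {"rot": [0,0,0],"slide": [0,0,-0.0005],"grip": 0.05},
    {"rot": [0,0,0],"slide": [0,0,-0.0005],"grip": 0.05},
    {"rot": [0,0,0],"slide": [0,0,0],"grip": 0.05},
    {"rot": [0,0,0],"slide": [0,0,0],"grip": 0.05},
    {"rot": [0,0,0],"slide": [0,0,0],"grip": 0.05},
  ],
)

```text
time: 38.65
ee_pos: [0.5004, -0.227, 0.0162]
eef_rot: [0.867, 0.499, 0.0, 0.0]
ft_force: [0.0, 0.1, -1.8]
width: 0.0156
grip_force: 44.9
```

```bash
python3 -c "
from h import *
st();eyes.camera('top');st();eyes.camera('top');st()"
```

```text
t 38.65 p [ 0.5004 -0.227   0.0162] yaw_y -30.11 z [ 0. -0. -1.] F [ 0.04  0.09 -1.82] M [-0.072 -0.069  0.031] q [ 1.13  0.53 -0.97  1.81  0.5   1.06 -0.55] w 0.0156
t 38.7 p [ 0.5003 -0.227   0.0162] yaw_y -30.11 z [ 0. -0. -1.] F [-0.48  1.9  -1.66] M [-0.05  -0.053 -0.001] q [ 1.13  0.53 -0.97  1.81  0.5   1.06 -0.55] w 0.0158
t 38.75 p [ 0.5003 -0.227   0.0162] yaw_y -30.11 z [ 0.  0. -1.] F [-0.64  0.31 -2.16] M [-0.002 -0.037 -0.013] q [ 1.13  0.53 -0.97  1.81  0.5   1.06 -0.55] w 0.0158
```

arm_command(
  steps=[
    {"rot": [0,0,0],"slide": [0,0,-0.0005],"grip": 0.05},
    {"rot": [0,0,0],"slide": [0,0,-0.0005],"grip": 0.05},
    {"rot": [0,0,0],"slide": [0,0,-0.0005],"grip": 0.05},
    {"rot": [0,0,0],"slide": [0,0,-0.0003],"grip": 0.05},
    {"rot": [0,0,0],"slide": [0,0,0],"grip": 0.05},
    {"rot": [0,0,0],"slide": [0,0,0],"grip": 0.05},
    {"rot": [0,0,0],"slide": [0,0,0],"grip": 0.05},
    {"rot": [0,0,0],"slide": [0,0,0],"grip": 0.05},
  ],
)

```text
time: 39.75
ee_pos: [0.5003, -0.227, 0.0146]
eef_rot: [0.867, 0.499, -0.0, 0.0]
ft_force: [-3.0, 1.1, 5.7]
width: 0.0158
grip_force: 44.9
```

```bash
python3 -c "
from h import *
st();eyes.camera('top');st();eyes.camera('top');st()"
```

```text
t 39.75 p [ 0.5003 -0.227   0.0146] yaw_y -30.11 z [ 0. -0. -1.] F [-3.04  1.14  5.67] M [ 0.157  0.708 -0.001] q [ 1.13  0.54 -0.97  1.81  0.5   1.06 -0.55] w 0.0158
t 39.8 p [ 0.5004 -0.227   0.0147] yaw_y -30.11 z [ 0. -0. -1.] F [-2.8   1.14  5.7 ] M [0.209 0.733 0.006] q [ 1.13  0.54 -0.97  1.81  0.5   1.06 -0.55] w 0.0155
t 39.85 p [ 0.5004 -0.227   0.0147] yaw_y -30.11 z [ 0. -0. -1.] F [-2.98  0.63  4.97] M [ 0.163  0.701 -0.022] q [ 1.13  0.54 -0.97  1.81  0.5   1.06 -0.55] w 0.0157
```

The cap has touched down with light contact. I'll let go and retreat.

arm_command(
  steps=[
    {"rot": [0,0,0],"slide": [0,0,0],"grip": 0.3},
    {"rot": [0,0,0],"slide": [0,0,0],"grip": 0.5},
    {"rot": [0,0,0],"slide": [0,0,0],"grip": 0.7},
    {"rot": [0,0,0],"slide": [0,0,0],"grip": 0.7},
    {"rot": [0,0,0],"slide": [0,0,0],"grip": 0.7},
    {"rot": [0,0,0],"slide": [0,0,0],"grip": 0.7},
    {"rot": [0,0,0],"slide": [0,0,0.01],"grip": 0.7},
    {"rot": [0,0,0],"slide": [0,0,0.015],"grip": 0.7},
  ],
  newtons=10,
)

```text
time: 40.85
ee_pos: [0.5003, -0.2269, 0.0402]
eef_rot: [0.866, 0.499, -0.0, -0.0]
ft_force: [0.7, 0.5, 0.8]
width: 0.0607
grip_force: 0.0
```

arm_command(
  steps=[
    {"rot": [0,0,0],"slide": [0,0,0.03],"grip": 0.7},
    {"rot": [0,0,0],"slide": [0,0,0.04],"grip": 0.7},
    {"rot": [0,0,0],"slide": [0,0,0.04],"grip": 0.7},
    {"rot": [0,0,0],"slide": [0,0,0.04],"grip": 0.7},
    {"rot": [0,0,0],"slide": [-0.02,0.04,0.02],"grip": 0.7},
    {"rot": [0,0,0],"slide": [-0.02,0.04,0],"grip": 0.7},
    {"rot": [0,0,0],"slide": [-0.02,0.04,0],"grip": 0.7},
    {"rot": [0,0,0],"slide": [0,0,0],"grip": 0.7},
  ],
)

```text
time: 41.85
ee_pos: [0.4399, -0.1044, 0.2104]
eef_rot: [0.866, 0.501, -0.002, 0.003]
ft_force: [1.1, -0.2, 0.0]
width: 0.0608
grip_force: 0.0
```

```bash
python3 - <<'E'
from h import *
st();p=eyes.camera('top')
for c in (p,eyes.camera('wrist'),eyes.camera('scene')):
    for k in('tray','cap','reagent','kit','tubes'):
        print(k,[(np.round(d['bbox']).tolist(),round(d['conf'],2),np.round(at(c,(d['bbox'][0]+d['bbox'][2])/2,(d['bbox'][1]+d['bbox'][3])/2,{'tray':.018,'cap':.045}.get(k,.05)),3).tolist()) for d in eyes.look_for(k,c)])
m=bluemask(p,(312,195,362,250));ys,xs=np.where(m);print(m.sum(),xs.min(),xs.max(),ys.min(),ys.max(),at(p,xs.mean(),ys.mean(),.03))
E
```

```text
t 41.85 p [ 0.4399 -0.1044  0.2104] yaw_y -29.88 z [-0.    -0.006 -1.   ] F [ 1.07 -0.19  0.01] M [-0.029 -0.059  0.002] q [ 1.42 -0.03 -1.24  1.82 -0.02  1.33 -0.34] w 0.0608
tray [([307.0, 198.0, 363.0, 234.0], 0.57, [0.519, -0.227, 0.018])]
cap [([334.0, 212.0, 349.0, 228.0], 0.56, [0.505, -0.241, 0.045]), ([189.0, 259.0, 211.0, 278.0], 0.47, [0.366, 0.199, 0.045])]
reagent [([247.0, 124.0, 270.0, 145.0], 0.69, [0.78, 0.01, 0.05])]
kit []
tubes [([395.0, 191.0, 424.0, 247.0], 0.94, [0.504, -0.447, 0.05])]
tray [([265.0, 141.0, 411.0, 286.0], 0.79, [0.501, -0.216, 0.018])]
cap [([317.0, 195.0, 371.0, 245.0], 0.83, [0.502, -0.215, 0.045])]
reagent []
kit []
tubes []
tray [([209.0, 151.0, 268.0, 183.0], 0.71, [0.521, -0.198, 0.018])]
cap [([230.0, 149.0, 248.0, 172.0], 0.71, [0.517, -0.2, 0.045]), ([335.0, 216.0, 353.0, 232.0], 0.58, [0.401, 0.237, 0.045])]
reagent [([179.0, 195.0, 204.0, 238.0], 0.62, [0.777, 0.01, 0.05]), ([278.0, 198.0, 338.0, 272.0], 0.16, [0.521, 0.23, 0.05])]
kit [([337.0, 258.0, 405.0, 323.0], 0.58, [0.498, 0.456, 0.05])]
tubes [([191.0, 114.0, 234.0, 147.0], 0.94, [0.517, -0.43, 0.05]), ([228.0, 148.0, 250.0, 169.0], 0.67, [0.514, -0.203, 0.05])]
111 326 347 212 230 [ 0.50524005 -0.24023532  0.03      ]
```

```bash
python3 - <<'E'
from h import *
p=eyes.camera('wrist');m=bluemask(p,(305,185,385,255))
v,f=fit(p,m,[.5,-.227,1.0],.004,2);print('cap',v,f)
im=p['pixels'].astype(int);w=((im.min(2)>120)|(m>0)).astype(np.uint8)
w[:, :255]=0;w[:130]=0;w[300:]=0;w[:,425:]=0
n,l,s,c=cv2.connectedComponentsWithStats(w);i=1+s[1:,4].argmax();print(s[i])
pts=np.argwhere(l==i)[:,::-1]
P=np.array([at(p,u,t,.018)[:2] for u,t in pts]);print(cv2.minAreaRect((P*1000).astype(np.float32)))
E
```

```text
cap [ 0.50011338 -0.2256317   0.07464174] -0.6911602209944752
[ 264  138  147  108 8908]
((502.5947265625, -209.02203369140625), (161.02951049804688, 138.4111328125), 0.6829230189323425)
```

arm_command(
  steps=[
    {"rot": [0,0,0],"slide": [-0.01,0.05,0],"grip": 0.7},
    {"rot": [0,0,0],"slide": [-0.01,0.05,0],"grip": 0.7},
    {"rot": [0,0,0],"slide": [0,0.05,0],"grip": 0.7},
    {"rot": [0,0,0],"slide": [0,0,0],"grip": 0.7},
    {"rot": [0,0,0],"slide": [0,0,0],"grip": 0.7},
    {"rot": [0,0,0],"slide": [0,0,0],"grip": 0.7},
    {"rot": [0,0,0],"slide": [0,0,0],"grip": 0.7},
    {"rot": [0,0,0],"slide": [0,0,0],"grip": 0.7},
  ],
)

```text
time: 43.8
ee_pos: [0.4203, 0.0426, 0.2094]
eef_rot: [0.867, 0.499, 0.0, -0.0]
ft_force: [-0.0, 0.5, -0.3]
width: 0.0609
grip_force: 0.0
```

```bash
python3 - <<'E'
from h import *
st();p=eyes.camera('top');im=p['pixels'].astype(int)
m=bluemask(p,(300,185,375,260))
m=((im[:,:,2]-im[:,:,0]>60)).astype(np.uint8);k=np.zeros_like(m);k[190:258,303:368]=1;m*=k
ys,xs=np.where(m);print('cap',m.sum(),xs.min(),xs.max(),ys.min(),ys.max(),at(p,xs.mean(),ys.mean(),.032),at(p,(xs.min()+xs.max())/2,(ys.min()+ys.max())/2,.032))
w=((im.min(2)>120)|(m>0)).astype(np.uint8)*k;ys,xs=np.where(w);print(xs.min(),xs.max(),ys.min(),ys.max())
P=np.array([at(p,u,t,.018)[:2] for u,t in zip(xs,ys)]);print(cv2.minAreaRect((P*1000).astype(np.float32)))
print(fit(p,cv2.morphologyEx(m,cv2.MORPH_CLOSE,np.ones((5,5),np.uint8)),[.5,-.227,1.],.004))
E
```

```text
t 43.8 p [0.4203 0.0426 0.2094] yaw_y -30.15 z [-0.     0.001 -1.   ] F [-0.04  0.48 -0.28] M [ 0.    -0.055  0.03 ] q [ 1.32 -0.3  -1.28  1.88 -0.3   1.36 -0.4 ] w 0.0609
cap 388 326 347 211 232 [ 0.49968954 -0.22796934  0.032     ] [ 0.50115219 -0.22824691  0.032     ]
308 363 194 248
((503.30908203125, -227.26211547851562), (165.9053955078125, 166.31936645507812), 0.7030965089797974)
(array([ 0.50000704, -0.2282151 ,  0.98245099]), np.float64(-0.8819991407704425))
```

The cap stands upright, about 3 mm from the tray's centre, and the robot is clear of everything.

```bash
python3 -c "
from bench import order
print(order.close_job())"
```

```text
the job is handed in; nothing more can be done
None
```

I vented the vessel, unlocked and lifted off the cap, set it upright within about 3 mm of the tray's centre, and handed in the job at about 44 s; the verdict was not shown.

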